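# Push a coated lens carrier through the sprung light flap of a UV curing box

### The arm

A 6-joint arm with a two-finger parallel gripper is mounted at the origin on the work surface. World frame = base frame: x ahead of the robot, y to its left, z up, the work surface at z = 0. Lengths are in m, angles in rad, forces in N, time in s.
With the tool pointing down it reaches from about 0.25 to 0.775 m from the base axis. Payload 4 kg.
Tool frame: the origin (TCP) lies between the finger pads; the fingertips stand 19 mm ahead of it and the grasp point (between the pads) is the TCP; z points along the fingers, y is the direction in which the jaws open and shut (so a half turn about z gives the same grasp; the last joint's range is limited). The gripper opens to 85 mm and grips with 20 to 120 N. Pads are 22 mm wide; open, the fingers measure 114 mm over their backs; the gripper's body (76 mm by 85 mm) begins 54 mm behind the grasp point. The pads swing forward as they close: fully open they stand 13 mm farther back than shut.
Start: joints at [1.185, 0.087, 1.371, -0, 1.684, -0.103], TCP at [0.153, 0.528, 0.25] pointing down, gripper open.
Joint ranges: [-3.1, 3.1], [-0.76, 2.03], [0.27, 2.55], [-1.08, 4.22], [0.17, 2.65], [-2.57, 2.57]. Speed limits (rad/s): [2.79, 2.79, 3.14, 3.14, 3.14, 3.14].

### API

Orientations are given as a unit quaternion [x, y, z, w].
In Python, from workcell import sensors, viewer, ticket gives the robot as it stands.
- The arm moves only by the tool move_arm, never from a script. Its argument "moves" is a list of rows, each a list of 5 numbers: the shift along the tool's x, y, z in cm, then the turn about the tool's z in units of 10 degrees (1.0 is 10 degrees), then the finger opening in cm, from 0 to 8.54. In form: [[tx, ty, tz, yaw, claw], ...]. A call has 1 to 12 rows; each row is the pose to reach, as a shift and turn from the pose measured when the call began, along the tool's axes at that moment; what a row does not reach only later rows make up. A row lasts 1/8 s, in which the tool goes at most 62.5 mm and 10.7 degrees, less where a joint would pass 70% of its speed; a pose out of reach is approached as far as the arm can. A call with a gripper value outside its range is refused whole. The fingers move at their own pace and stop on an object; "force" is the grip in N (left out, the last holds). Time passes only in rows, so rows that repeat a pose let the fingers close. It gives the time, the measured TCP pose, the force and the opening at its end, in the units of the state.
- sensors.observe(): the state, without advancing time (a new reading comes with each control period).
- viewer.snapshot(name): name is "scene" or "top" or "wrist"; returns a dict with "frame" (420x560x3 uint8, red, green, blue), "mtx" (3x3 intrinsics, pixels), "distortion" ([k1, k2, p1, p2, k3] as OpenCV has them; the pictures are not rectified), "extrinsics" (4x4, takes a point from camera to world coordinates). Camera axes: x right, y up, looking along -z (the intrinsics and any distortion apply to the point x, -y, -z); pixel columns grow to the right and rows downward; lengths in m; the calibration is good to about 2 mm. A picture is of the moment at which its call begins. There is no depth.
- ticket.finish_job(): hands the job in, once; it reports no verdict.
Trained networks look in a picture, given as the dict that the camera call returned (one of the last four; its "shot" number tells which), for a name from the list of things; names that differ only in an ending like _2 or _b are one class to them, and where a whole thing is asked for, a point or a joint stands for the part that bears it (a point fixed in the world has none). Each returns a list of dicts, best first, with "score" (0 to 1); they miss things now and then, are a little off and sometimes report something else, mostly with a low value. They report only what shows in the picture. A call takes as long as a camera call. They do not tell look-alikes from the thing itself.
- viewer.look_for(label, picture): "centre" ([column, row] in pixels, amid what is visible of it).
- viewer.masks_of(label, picture): "region" (420x560 bool, what is visible of it) and "centre" ([column, row] in pixels, amid what is visible of it).
The state is a dict: "t": time; "joint_pos": joint angles; "qd": joint speeds; "effort": joint torques, N m; "eef_pos": TCP position; "tool_rot": TCP orientation; "ft_force": force on the tool from outside, world axes, zero at the start; "moment": the same for the moment, N m; "finger_gap": finger opening in m.
Only numpy, scipy, OpenCV 4.12 (cv2) and the standard library are available. Lean on these libraries where they do the work, as an engineer would, in place of code of your own. Each camera call takes 0.05 s, during which the arm holds its last target. There are 200 camera calls.

### The job

The amber marker lens on the blue carrier has just been clear-coated: take the red-handled push rod and, never touching carrier or lens with the gripper, slide the carrier along the infeed deck and right through the black sprung flap of the UV curing box until it presses in the red sprung pad of the end stop and stays up against it. Feel for the stop and push gently, never ramming the carrier. Then draw the rod out so that the flap swings shut behind the carrier, lay the rod back in its black rest, let go, and leave the other things on the bench where they are.

Things in the scene. Friction and masses are not known exactly. Their poses are not given: they have to be found in the camera images.
- curebox: Bench UV curing box, fixed, grey with amber windows. Origin on the bench under the middle of its flap aperture; x = feed direction into the hood, z up. Hood: x 0 to 290, y +-90 mm, 172 mm high (190 at its lid handle); control unit behind it to x = 345 mm. Aperture y +-49 mm, from the deck to 70 mm above it. Keep the gripper outside the hood.
- infeed (a point): Top of the aluminium deck, 30 mm above the bench, at the outer end of the infeed, on the lane's centre line (curebox x = -215 mm). The deck runs from here to x = +285. Steel guides 14 mm high stand on it: inner faces at y = +-41 mm from x = -35 to +160, flaring outward before that to y = +-72 mm at x = -215.
- lane_end (a point): Point on the deck at curebox x = +190 mm, lane's centre line. The end stop, a steel block with a red pad, is clamped near here at a place that differs from job to job and is not reported: when a carrier just touches the pad, its rear face is anywhere from curebox x = 70 to 105 mm. Feel for it. Pad centre 8.5 mm above the deck.
- flap (a joint): Opening angle of the black sprung flap (rad): 0 shut, positive = lower edge swung into the hood, up to 1.45; inward only. Sprung shut, 0.036 N m when shut, 0.1 N m at 1 rad: opening it with the carrier adds some 2 to 4 N to the push. It drops off the carrier when the carrier's rear face is about 50 mm inside, onto the rod that follows close behind.
- flap_hinge (a point): Middle of the flap's hinge line, across the lane at curebox x = 0, 66 mm above the deck. The flap is 78 mm wide; its round rubber lip hangs 63 mm below the hinge and rides on top of whatever is under it, pressing on it with 2 to 3 N. Keep the rod just clear of the deck or a little higher, in and out; on a rod drawn out tilted head-down the flap grips.
- stop_pad (a joint): How far the end stop's red sprung pad is pressed in (m): 0 free, 0.006 bottomed. Spring 0.8 N per mm, then hard. The carrier's sliding friction (1.5 to 2.5 N) keeps the pad pressed some 1.5 to 3 mm when the rod is drawn away slowly. Ramming (over 15 N on the carrier) is not allowed.
- carrier: Blue open tray holding the lens, 100 mm long (x, nose at +x), 76 mm wide, 32 mm high, about 0.3 kg. Origin at the centre of its underside; flat upright rear wall at x = -50; nose upright for 14 mm at x = +50, then sloping back at 45 degrees to the rim. Starts on the infeed deck, nose towards the flap, rear face 175 to 205 mm before it, slightly skewed.
- lens: Amber marker lens, 56 x 44 x 16 mm, lying loose in the carrier. Origin at the centre of its underside.
- rod: Push rod. Origin on its underside below the middle of the handle, x along the shaft to the pushing head, z up. Flat shaft 20 mm wide, 24 mm high, x = -50 to +210; head at the front 56 mm wide, 21 mm high, flat pushing face at x = +210. Red upright handle 40 (x) x 22 (y) mm, from 24 to 70 mm above the underside: grip it across y, firmly. 0.18 kg.
- rod_rest: Black rest fixed on the bench. Origin on the bench; axes as the rod's when it lies in the rest. Two saddles, at x = -35 and +120 mm (20 mm long in x), hold the shaft's underside 12 mm above the bench between cheeks 32 mm apart and 24 mm high. The rod lies in it at the start with the two origins one above the other.
- spare_carrier: Grey empty carrier, same shape as the blue one, on the bench. Leave alone.
- bottle: White bottle with green cap, 60 mm across, 165 mm high. Leave alone.
- marker_jar: Glass jar of markers, 68 mm across, 115 mm high. Leave alone.
- reflector: Chrome reflector bowl, 114 mm across, 55 mm high. Leave alone.
- sanding_block: Blue sanding block, 60 x 100 x 30 mm. Leave alone.
- tape_roll: Yellow roll of tape lying flat, 96 mm across, 24 mm high. Leave alone.
Not all that is in view belongs to the job. Of the things that look like the lens, the smaller one is meant. Several things look just like the rod_rest: the one meant starts nearest to the robot's base.

How it is judged:
By the outcome, as a careful person would: the job done as asked, in the order asked, and still so for the second after the job is handed in, with the robot touching nothing.
It also fails if it takes over 69 s, if anything falls off the work surface, if the arm or the gripper's body presses on something with over 40 N, if the wrist force passes 120 N, or if a joint passes its speed limit or range.

## Working session

There is one attempt and no reset: what is moved stays moved. The work goes in short steps, Python scripts to look and compute and a tool call to move; the robot and the scene stay as the last step left them, time stands still between calls to the robot, and variables do not carry over. Pictures are saved under pics/ and viewed, about 8 in all and at most 12, crops included, and the job is handed in when it is done.

Besides the shell and the picture viewer there is one more tool, called after ">>>" as name([rows], argument=value, ...), one row to a line, values as JSON. move_arm: Moves the arm, as the interface text tells. Its arguments: {"type":"object","properties":{"moves":{"type":"array","items":{"type":"array","items":{"type":"number"}}},"force":{"type":"number"}},"required":["moves"]}

```bash
mkdir -p pics; cat > h.py <<'E'
import numpy as np, cv2
from workcell import sensors, viewer, ticket
from scipy.spatial.transform import Rotation as R
def ray(s,uv):
    p=cv2.undistortPoints(np.array([[uv]],float),np.array(s["mtx"]),np.array(s["distortion"],float))[0,0]
    T=np.array(s["extrinsics"]); return T[:3,3],T[:3,:3]@np.array([p[0],-p[1],-1])
def onz(s,uv,z):
    o,d=ray(s,uv); return o+d*(z-o[2])/d[2]
def proj(s,P):
    T=np.array(s["extrinsics"]); q=(np.atleast_2d(P)-T[:3,3])@T[:3,:3]; q=q*[1,-1,-1]
    return cv2.projectPoints(q,np.zeros(3),np.zeros(3),np.array(s["mtx"]),np.array(s["distortion"],float))[0][:,0]
def save(s,n,crop=None,k=1):
    f=np.array(s["frame"])[:,:,::-1]
    if crop: a,b,c,d=crop; f=f[b:d,a:c]
    cv2.imwrite("pics/"+n,cv2.resize(f,None,fx=k,fy=k,interpolation=cv2.INTER_CUBIC))
E
python3 - <<'E'
from h import *
a=viewer.snapshot("top"); b=viewer.snapshot("scene")
f=np.hstack([a["frame"],b["frame"]])
cv2.imwrite("pics/a.png",cv2.resize(np.vstack([a["frame"]])[:,:,::-1],(800,600))); cv2.imwrite("pics/b.png",cv2.resize(b["frame"][:,:,::-1],(800,600)))
import pickle; pickle.dump((a,b),open("s.pkl","wb"))
for s,n in((a,"top"),(b,"scene")):
    print(n,np.round(np.array(s["extrinsics"]),3).tolist())
    for l in["carrier","lens","rod","rod_rest","curebox","flap","infeed","lane_end","stop_pad"]:
        for d in viewer.look_for(l,s)[:4]: print(l,round(d["score"],2),np.round(d["centre"]),np.round(onz(s,d["centre"],0.03),3))
print(sensors.observe())
E
```

```text
top [[0.003, 0.998, -0.064, 0.435], [-1.0, 0.003, -0.004, 0.128], [-0.004, 0.064, 0.998, 1.185], [0.0, 0.0, 0.0, 1.0]]
carrier 0.87 [327. 209.] [ 0.5   -0.004  0.03 ]
carrier 0.31 [372. 138.] [ 0.718 -0.142  0.03 ]
lens 0.85 [317. 217.] [0.478 0.026 0.03 ]
lens 0.65 [279. 265.] [0.334 0.138 0.03 ]
rod 0.82 [243. 204.] [0.515 0.246 0.03 ]
rod 0.36 [323. 133.] [0.73  0.008 0.03 ]
rod_rest 0.88 [127. 267.] [0.325 0.595 0.03 ]
rod_rest 0.58 [246. 220.] [0.468 0.238 0.03 ]
curebox 0.61 [412. 201.] [ 0.525 -0.262  0.03 ]
flap 0.63 [372. 207.] [ 0.506 -0.138  0.03 ]
lane_end 0.7 [412. 204.] [ 0.518 -0.26   0.03 ]
stop_pad 0.53 [410. 204.] [ 0.517 -0.253  0.03 ]
scene [[0.182, -0.804, 0.566, 1.172], [0.983, 0.157, -0.093, 0.055], [-0.014, 0.573, 0.819, 1.031], [0.0, 0.0, 0.0, 1.0]]
carrier 0.67 [225. 213.] [ 0.447 -0.003  0.03 ]
carrier 0.57 [235. 218.] [0.474 0.025 0.03 ]
lens 0.78 [264. 179.] [0.336 0.136 0.03 ]
lens 0.51 [236. 218.] [0.472 0.026 0.03 ]
rod 0.67 [312. 222.] [0.532 0.255 0.03 ]
rod_rest 0.7 [399. 166.] [0.367 0.593 0.03 ]
rod_rest 0.58 [302. 209.] [0.48  0.235 0.03 ]
curebo
[... 332 characters left out ...]
9 [121. 309.] [ 0.705 -0.31   0.03 ]
{'t': 1.0, 'joint_pos': array([ 1.18492041e+00,  8.71958735e-02,  1.37067737e+00, -2.63306432e-05,
        1.68363188e+00, -1.03114472e-01]), 'qd': array([ 0.00031198, -0.00033613,  0.00085698, -0.00047578,  0.0001557 ,
       -0.00077006]), 'effort': array([ 1.25358521e-03, -3.51739705e+01, -3.13468766e+01,  7.92139303e-05,
        2.97367060e-04, -8.17976726e-07]), 'eef_pos': array([0.15347874, 0.52816349, 0.25035463]), 'tool_rot': array([1.40911664e-01, 9.90022172e-01, 3.92931834e-05, 2.32856247e-05]), 'ft_force': array([-0.27148082, -0.27966142, -0.17472673]), 'moment': array([ 0.0043443 , -0.01635431,  0.00498172]), 'finger_gap': 0.08541343474118539}
```

View pics/a.png

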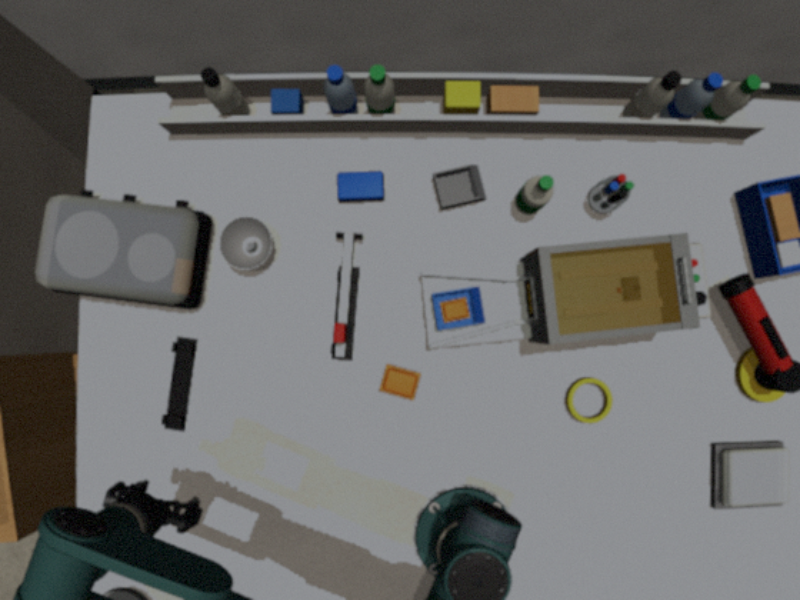

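View pics/b.png

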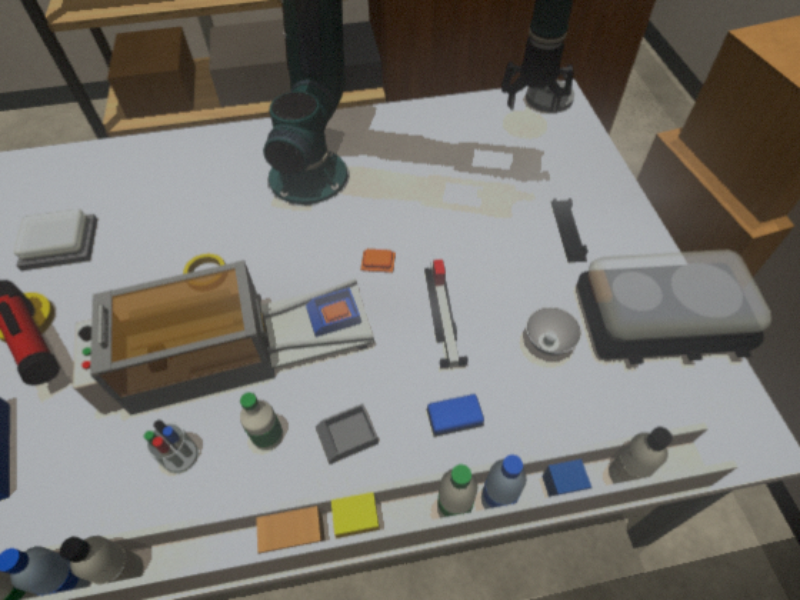

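Top view (800-px): the rod with red handle lies in the black rest at (343,300), head pointing up. The blue carrier with the small lens is at (457,309) on the infeed, and the box is at (620,290). Look-alikes are the rest at (180,385) and the larger loose lens at (400,382). The rest holding the rod, about 0.5 m from the base against 0.68 m, is the one meant. The lens meant is the smaller one, in the blue tray. I'll confirm both in a crop.

```bash
python3 - <<'E'
from h import *
import pickle
a,b=pickle.load(open("s.pkl","rb"))
save(a,"c.png",(220,150,380,265),5)
for s,n,z in((a,"top",.082),(b,"scene",.07)):
    hsv=cv2.cvtColor(s["frame"],cv2.COLOR_RGB2HSV); 
    m=((hsv[...,0]<6)|(hsv[...,0]>174))&(hsv[...,1]>150)&(hsv[...,2]>90)
    k,l,st,c=cv2.connectedComponentsWithStats(m.astype(np.uint8))
    for i in range(1,k):
        if st[i,4]>8: print(n,st[i],c[i],onz(s,c[i],z))
E
```

```text
top [433 123   4   4  16] [434.5 124.5] [ 0.74729377 -0.31681502  0.082     ]
top [485 182   3   4   9] [485.77777778 183.66666667] [ 0.57349258 -0.46672127  0.082     ]
top [516 201  39  59 562] [532.23131673 228.24021352] [ 0.44255276 -0.6087554   0.082     ]
top [234 226   7  14  83] [237.06024096 232.77108434] [0.42948847 0.25764834 0.082     ]
scene [304 183   7   8  47] [306.93617021 186.4893617 ] [0.42416476 0.26023835 0.07      ]
scene [  0 207  30  47 619] [ 13.63327948 231.95799677] [ 0.42498393 -0.61725345  0.07      ]
scene [ 58 253   5   5  18] [ 59.88888889 254.94444444] [ 0.53058759 -0.47216874  0.07      ]
scene [107 306   7   7  35] [109.8        308.85714286] [ 0.71926894 -0.32322025  0.07      ]
```

View pics/c.png

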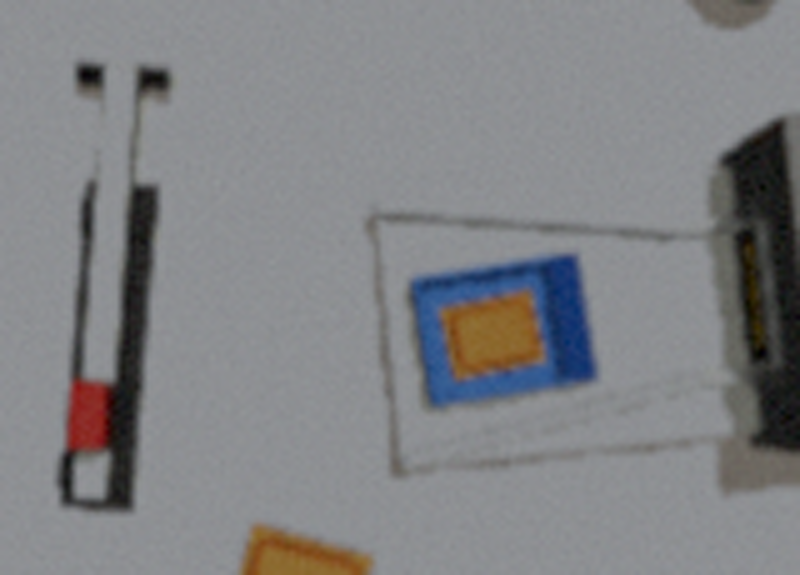

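Confirmed: red handle at crop (90,415), head end at (123,75), carrier with the small lens at (500,332), deck's outer edge from (375,215) to (397,472), aperture at about (752,297).

```bash
python3 - <<'E'
from h import *
import pickle
a,b=pickle.load(open("s.pkl","rb"))
P=lambda u,v,z:onz(a,(220+u/5-.4,150+v/5-.4),z)
h=P(90,415,.082);e=P(123,77,.034)
print("handle",h,"head",e,"dir",np.degrees(np.arctan2(*(e-h)[1::-1])))
c1=P(372,215,.035);c2=P(397,472,.035);print("deck",c1,c2,(c1+c2)/2,np.linalg.norm(c1-c2),"feed",np.degrees(np.arctan2(*(c2-c1)[1::-1]))+90-0)
for q in((413,283),(430,405),(578,255),(595,380)):print("carrier",P(*q,.062))
print("apert",P(752,297,.065))
s=viewer.snapshot("wrist");T=np.array(s["extrinsics"]);o=sensors.observe()
r=R.from_quat(o["tool_rot"]);print("cam in tool",r.inv().apply(T[:3,3]-o["eef_pos"]),r.inv().apply(-T[:3,2]),r.inv().apply(T[:3,0]),s["mtx"][0])
print(r.as_matrix().round(3))
E
```

```text
handle [0.42998077 0.25611626 0.082     ] head [0.63188997 0.24408774 0.034     ] dir -3.409304770134471
deck [0.5491113  0.09487664 0.035     ] [0.39686144 0.07990047 0.035     ] [0.47298637 0.08738855 0.035     ] 0.1529846549524354 feed -84.38212869073479
carrier [0.5069299 0.0718449 0.062    ]
carrier [0.43637844 0.06201071 0.062     ]
carrier [ 0.52351975 -0.02404244  0.062     ]
carrier [ 0.4510246  -0.03354018  0.062     ]
apert [ 0.4992125  -0.12483175  0.065     ]
cam in tool [ 0.07342231  0.00055904 -0.1230879 ] [-2.82242834e-01 -2.90223094e-04  9.59342951e-01] [-1.17005874e-03  9.99999315e-01 -4.17137598e-05] [300.35497078   0.         280.89420115]
[[-0.96   0.279  0.   ]
 [ 0.279  0.96   0.   ]
 [-0.     0.    -1.   ]]
```

>>> move_arm([
  [-3, -1.6, 0, -0.1, 8.5],
  [-7, -3.8, 0.5, -0.3, 8.5],
  [-12, -6.5, 1, -0.5, 8.5],
  [-17, -9.2, 2, -0.7, 8.5],
  [-22, -12, 3, -0.9, 8.5],
  [-27, -14.5, 4, -1.1, 8.5],
  [-31, -16.7, 5, -1.2, 8.5],
  [-33.5, -18, 6, -1.28, 8.5],
  [-34.2, -18.4, 6, -1.28, 8.5],
  [-34.2, -18.4, 6, -1.28, 8.5],
])

```text
t: 2.3
eef_pos: [0.4305, 0.2563, 0.1907]
tool_rot: [0.03, 1.0, 0.0, 0.0]
ft_force: [0.1, -0.3, 0.6]
finger_gap: 0.0848
```

```bash
python3 - <<'E'
from h import *
s=viewer.snapshot("wrist");t=viewer.snapshot("top");o=sensors.observe()
import pickle;pickle.dump((s,t,o),open("w1.pkl","wb"))
save(s,"d.png",None,1.4)
print(o["eef_pos"],np.degrees(R.from_quat(o["tool_rot"]).as_euler("xyz")))
hsv=cv2.cvtColor(s["frame"],cv2.COLOR_RGB2HSV)
m=((hsv[...,0]<6)|(hsv[...,0]>174))&(hsv[...,1]>130)&(hsv[...,2]>70)
k,l,st,c=cv2.connectedComponentsWithStats(m.astype(np.uint8))
for i in range(1,k):
    if st[i,4]>40: print(st[i],c[i],onz(s,c[i],.082)); 
E
```

```text
[0.4301275  0.25703455 0.19102819] [1.79933734e+02 3.60355557e-02 1.76662879e+02]
[ 271  186   26   46 1135] [283.50484581 208.29955947] [0.42765648 0.25952352 0.082     ]
```

View pics/d.png

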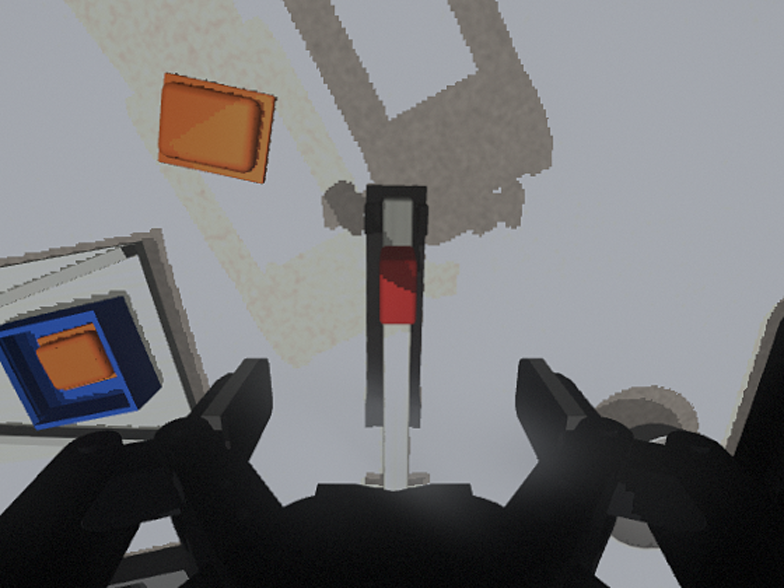

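Wrist view: the handle is at (398,285), centred between the open fingers and aligned with the tool. The blue carrier and lens are at left (80,360), and the loose larger lens is at (215,130).

```bash
python3 - <<'E'
from h import *
import pickle
s,t,o=pickle.load(open("w1.pkl","rb"))
q=lambda u,v,z:onz(s,(u/1.4-.3,v/1.4-.3),z)
r=R.from_quat(o["tool_rot"])
for n,p in dict(front=q(398,323,.082),back=q(398,262,.082),shaftback=q(397,200,.036),shaftfar=q(397,470,.036),restback=q(396,186,.024)).items():
    print(n,p.round(4),"tool",r.inv().apply(p-o["eef_pos"]).round(4))
print("deck corner",q(153,236,.03),q(130,245,.044))
E
```

```text
front [0.4467 0.2588 0.082 ] tool [-0.0164  0.0026  0.109 ]
back [0.41   0.2609 0.082 ] tool [0.0204 0.0026 0.109 ]
shaftback [0.3792 0.2626 0.036 ] tool [0.0512 0.0024 0.155 ]
shaftfar [0.5893 0.2502 0.036 ] tool [-0.1592  0.0023  0.1551]
restback [0.3709 0.2625 0.024 ] tool [0.0596 0.0018 0.167 ]
deck corner [0.39293105 0.0937978  0.03      ] [0.39602676 0.08520522 0.044     ]
```

>>> move_arm([
  [0.1, 0.25, 3, 0, 8.5],
  [0.1, 0.25, 7, 0, 8.5],
  [0.1, 0.25, 10.5, 0, 8.5],
  [0.1, 0.25, 12.3, 0, 8.5],
  [0.1, 0.25, 12.5, 0, 8.5],
  [0.1, 0.25, 12.5, 0, 5],
  [0.1, 0.25, 12.5, 0, 3],
  [0.1, 0.25, 12.5, 0, 1],
  [0.1, 0.25, 12.5, 0, 1],
  [0.1, 0.25, 12.5, 0, 1],
  [0.1, 0.25, 12.5, 0, 1],
], force=70)

```text
t: 3.78
eef_pos: [0.4298, 0.2599, 0.0669]
tool_rot: [0.029, 1.0, 0.001, 0.001]
ft_force: [-0.8, -0.7, 5.3]
finger_gap: 0.021
```

```bash
python3 - <<'E'
from h import *
o=sensors.observe();print(o)
E
```

```text
{'t': 3.775, 'joint_pos': array([ 4.30459518e-01,  9.31072191e-02,  1.74018061e+00,  7.94321081e-04,
        1.30579867e+00, -1.08213295e+00]), 'qd': array([-0.00080317,  0.00263681, -0.00126675, -0.0013987 ,  0.00023408,
       -0.00048242]), 'effort': array([-6.86951936e-02, -2.95361459e+01, -2.62371576e+01, -2.60476198e-02,
       -2.98495637e-01, -6.13706885e-02]), 'eef_pos': array([0.42981724, 0.25990198, 0.06691375]), 'tool_rot': array([2.92012921e-02, 9.99572692e-01, 8.99455036e-04, 9.52997807e-04]), 'ft_force': array([-0.76077424, -0.69578443,  5.31973403]), 'moment': array([-0.062952  ,  0.08365672, -0.06230849]), 'finger_gap': 0.021044875953681506}
```

>>> move_arm([
  [0, 0, -0.8, 0, 1],
  [0, 0, -2.5, 0, 1],
  [0, 0, -5, 0, 1],
  [-0.1, 0.6, -8, 0.7, 1],
  [-0.2, 1.5, -10, 1.7, 1],
  [-0.4, 2.5, -12, 2.7, 1],
  [-0.5, 3.3, -12, 3.7, 1],
  [-0.6, 4, -12, 4.7, 1],
  [-0.7, 4.8, -12, 5.7, 1],
  [-0.8, 5.3, -12, 6.7, 1],
  [-0.9, 5.6, -12, 7.6, 1],
  [-0.9, 5.6, -12, 8.07, 1],
], force=90)

```text
t: 5.28
eef_pos: [0.4418, 0.3153, 0.1876]
tool_rot: [0.67, 0.742, 0.001, 0.0]
ft_force: [-0.5, -0.3, -1.8]
finger_gap: 0.0207
```

>>> move_arm([
  [0, 0, 0, 0, 1],
  [0, 0, 0, 0, 1],
])

```text
t: 5.52
eef_pos: [0.4419, 0.3154, 0.188]
tool_rot: [0.67, 0.742, 0.002, 0.0]
ft_force: [0.5, -0.5, -0.4]
finger_gap: 0.021
```

```bash
python3 - <<'E'
from h import *
s=viewer.snapshot("wrist");t=viewer.snapshot("top");o=sensors.observe()
import pickle;pickle.dump((s,t,o),open("w2.pkl","wb"))
save(s,"e.png",None,1.4)
print(o["eef_pos"],np.degrees(R.from_quat(o["tool_rot"]).as_euler("xyz")),o["ft_force"],o["moment"],o["finger_gap"])
E
```

```text
[0.44184432 0.31530089 0.18780018] [ 1.79855643e+02 -1.10200697e-01  9.58318311e+01] [ 0.45215907 -0.396678   -1.82176262] [0.11563925 0.0311996  0.02123849] 0.02113025582957061
```

View pics/e.png

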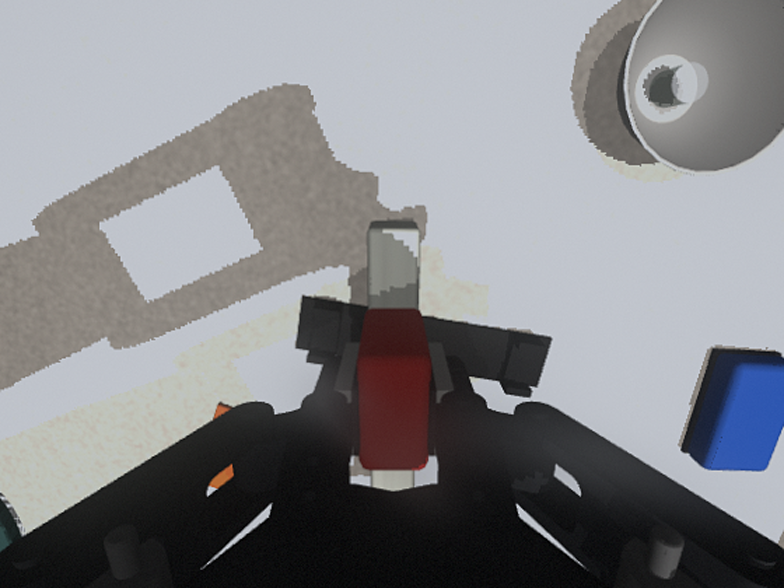

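Wrist view: the handle (393,400) is firmly in the grip; the empty rest is below at (430,340), the reflector at (700,90), the sanding block at right. The lane is out of this camera's sight, so I'll use the top view with a model overlay.

```bash
cat >> h.py <<'E'
def box2w(P,B):  # B=(x,y,deg)
    P=np.atleast_2d(P).astype(float); a=np.radians(B[2]); c,s=np.cos(a),np.sin(a)
    return np.c_[B[0]+c*P[:,0]-s*P[:,1],B[1]+s*P[:,0]+c*P[:,1],P[:,2]]
def w2box(P,B):
    P=np.atleast_2d(P).astype(float)-[B[0],B[1],0]; a=np.radians(B[2]); c,s=np.cos(a),np.sin(a)
    return np.c_[c*P[:,0]+s*P[:,1],-s*P[:,0]+c*P[:,1],P[:,2]]
def draw(s,polys,crop,k,n):
    a,b,c,d=crop; f=cv2.resize(np.ascontiguousarray(s["frame"][b:d,a:c,::-1]),None,fx=k,fy=k,interpolation=cv2.INTER_CUBIC)
    for P,col,cl in polys:
        q=((proj(s,P)-[a,b]+.5)*k).astype(np.int32); cv2.polylines(f,[q],cl,col,1)
    cv2.imwrite("pics/"+n,f)
E
cat > ov.py <<'E'
from h import *
def polys(B,tcp=None,deg=None):
    L=[]
    rect=lambda x0,x1,y,z:[[x0,y,z],[x1,y,z],[x1,-y,z],[x0,-y,z]]
    L.append((box2w(rect(0,.29,.09,.172),B),(0,255,0),True))
    L.append((box2w([[-.215,.072,.044],[-.035,.041,.044],[0,.041,.044]],B),(0,0,255),False))
    L.append((box2w([[-.215,-.072,.044],[-.035,-.041,.044],[0,-.041,.044]],B),(0,0,255),False))
    L.append((box2w([[-.215,.072,.03],[-.215,-.072,.03]],B),(0,0,255),False))
    if tcp is not None:
        r=(tcp[0],tcp[1],deg); z=tcp[2]-.0549
        L.append((box2w([[-.05,.01,z+.024],[.19,.01,z+.024]],r),(255,0,255),False))
        L.append((box2w(rect(.19,.21,.028,z+.021),r),(255,0,255),True))
    return L
E
python3 - <<'E'
from ov import *
import pickle
s,t,o=pickle.load(open("w2.pkl","rb"))
B=(.473+.215*.105,.087-.215*.9945,-84.0)
print(B)
draw(t,polys(B,o["eef_pos"],-84.17),(205,150,505,265),2.66,"f.png")
E
```

```text
(0.495575, -0.12681750000000003, -84.0)
```

View pics/f.png

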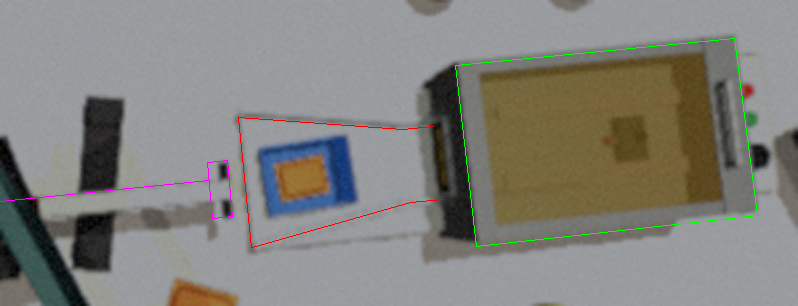

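```bash
python3 - <<'E'
from ov import *
import pickle
s,t,o=pickle.load(open("w2.pkl","rb"));a,b=pickle.load(open("s.pkl","rb"))
B=(.4956,-.1268,-84.0)
print("tcp box",w2box(o["eef_pos"],B))
for q in((413,283),(430,405),(578,255),(595,380)):print("carrier",w2box(onz(a,(220+q[0]/5-.4,150+q[1]/5-.4),.062),B).round(4))
for q in ((606,141),(613,138),(645,138)): print("pad",w2box(onz(t,(205+q[0]/2.66-.3,150+q[1]/2.66-.3),.0385),B))
E
```

```text
tcp box [[-0.44529801 -0.00724907  0.18780018]]
carrier [[-0.1964  0.032   0.062 ]]
carrier [[-0.194  -0.0392  0.062 ]]
carrier [[-0.0993  0.0385  0.062 ]]
carrier [[-0.0974 -0.0346  0.062 ]]
pad [[0.19555763 0.00412648 0.0385    ]]
pad [[0.20407096 0.00667399 0.0385    ]]
pad [[0.24118855 0.00292308 0.0385    ]]
```

>>> move_arm([
  [0, 0.2, 2, 0, 1],
  [0, 0.5, 5, 0, 1],
  [0, 0.7, 8, 0, 1],
  [0, 0.7, 9.5, 0, 1],
  [0, 0.7, 9.9, 0, 1],
  [0, 0.7, 9.9, 0, 1],
  [-0.8, 0.7, 9.9, 0, 1],
  [-1.6, 0.7, 9.9, 0, 1],
  [-2.4, 0.7, 9.9, 0, 1],
  [-2.7, 0.7, 9.9, 0, 1],
  [-2.7, 0.7, 9.9, 0, 1],
])

```text
t: 7.0
eef_pos: [0.4519, 0.289, 0.0888]
tool_rot: [0.67, 0.742, 0.002, 0.0]
ft_force: [-0.4, 0.6, -1.8]
finger_gap: 0.0207
```

```bash
cat > st.py <<'E'
from ov import *
B=(.4956,-.1268,-84.0)
def st():
    o=sensors.observe(); e=np.degrees(R.from_quat(o["tool_rot"]).as_euler("xyz"))
    a=np.radians(-84); f=o["ft_force"]
    print("t",round(o["t"],2),"tcp box",w2box(o["eef_pos"],B).round(4),"face x",round(float(w2box(o["eef_pos"],B)[0,0])+.21,4),"e",e.round(2),"F feed/lat/z",np.round([f[0]*np.cos(a)+f[1]*np.sin(a),-f[0]*np.sin(a)+f[1]*np.cos(a),f[2]],2),"M",o["moment"].round(2),o["finger_gap"].round(4)); return o,e
E
python3 - <<'E'
from st import *
o,e=st();t=viewer.snapshot("top")
draw(t,polys(B,o["eef_pos"],e[2]-180)[4:],(220,170,380,250),5,"g.png")
E
```

```text
Traceback (most recent call last):
  File "st.py", line 6, in st
    print("t",round(o["t"],2),"tcp box",w2box(o["eef_pos"],B).round(4),"face x",round(float(w2box(o["eef_pos"],B)[0,0])+.21,4),"e",e.round(2),"F feed/lat/z",np.round([f[0]*np.cos(a)+f[1]*np.sin(a),-f[0]*np.sin(a)+f[1]*np.cos(a),f[2]],2),"M",o["moment"].round(2),o["finger_gap"].round(4)); return o,e
                                                                                                                                                                                                                                                                      ^^^^^^^^^^^^^^^^^^^^^
AttributeError: 'float' object has no attribute 'round'
```

```bash
sed -i 's/o\["finger_gap"\].round(4)/round(float(o["finger_gap"]),4)/' st.py
python3 - <<'E'
from st import *
o,e=st();t=viewer.snapshot("top")
draw(t,polys(B,o["eef_pos"],e[2]-180)[4:],(220,170,380,250),5,"g.png")
E
```

```text
t 7.0 tcp box [[-0.4181 -0.      0.0888]] face x -0.2081 e [ 1.7985e+02 -1.2000e-01  9.5790e+01] F feed/lat/z [-0.6  -0.29 -1.8 ] M [0.08 0.03 0.04] 0.0207
```

View pics/g.png

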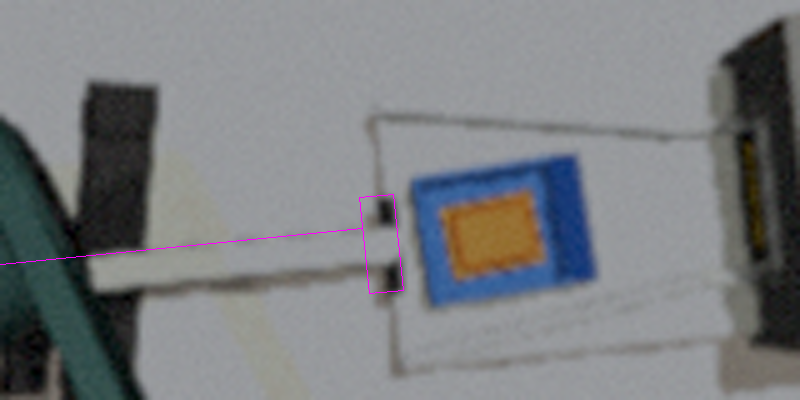

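The rod face at crop (397,245) is square, about 12 mm behind the carrier and on the lane's centre. I'll start pushing slowly.

>>> move_arm([
  [-0.4, 0, 0, -0.02, 1],
  [-0.7, 0, 0, -0.02, 1],
  [-1.0, 0, 0, -0.02, 1],
  [-1.3, 0, 0, -0.02, 1],
  [-1.6, 0, 0, -0.02, 1],
  [-1.9, 0, 0, -0.02, 1],
  [-2.4, 0, 0, -0.02, 1],
  [-2.9, 0, 0, -0.02, 1],
  [-3.5, 0, 0, -0.02, 1],
  [-4.1, 0, 0, -0.02, 1],
  [-4.7, 0, 0, -0.02, 1],
  [-5.3, 0, 0, -0.02, 1],
])

```text
t: 8.55
eef_pos: [0.4573, 0.2362, 0.0888]
tool_rot: [0.669, 0.743, 0.002, 0.0]
ft_force: [0.8, 2.4, -1.4]
finger_gap: 0.0209
```

```bash
python3 - <<'E'
from st import *
st()
E
```

```text
t 8.55 tcp box [[-3.65e-01 -1.00e-04  8.88e-02]] face x -0.155 e [ 1.7984e+02 -1.4000e-01  9.6020e+01] F feed/lat/z [-2.3   1.05 -1.38] M [ 0.43 -0.03  0.15] 0.0209
```

>>> move_arm([
  [-0.5, 0, 0, 0, 1],
  [-1.0, 0, 0, 0, 1],
  [-1.5, 0, 0, 0, 1],
  [-2.0, 0, 0, 0, 1],
  [-2.5, 0, 0, 0, 1],
  [-3.0, 0, 0, 0, 1],
  [-3.5, 0, 0, 0, 1],
  [-4.0, 0, 0, 0, 1],
  [-4.4, 0, 0, 0, 1],
  [-4.7, 0, 0, 0, 1],
  [-5.0, 0, 0, 0, 1],
  [-5.3, 0, 0, 0, 1],
])

```text
t: 10.05
eef_pos: [0.463, 0.1836, 0.0887]
tool_rot: [0.669, 0.743, 0.002, -0.0]
ft_force: [1.1, 3.0, -0.8]
finger_gap: 0.021
```

```bash
python3 - <<'E'
from st import *
st()
E
```

```text
t 10.05 tcp box [[-0.3121  0.      0.0887]] face x -0.1021 e [ 1.7981e+02 -1.7000e-01  9.6040e+01] F feed/lat/z [-2.84  1.36 -0.77] M [ 0.67 -0.26  0.44] 0.021
```

>>> move_arm([
  [-0.3, 0, 0, 0, 1],
  [-0.6, 0, 0, 0, 1],
  [-0.9, 0, 0, 0, 1],
  [-1.2, 0, 0, 0, 1],
  [-1.6, 0, 0, 0, 1],
  [-2.0, 0, 0, 0, 1],
  [-2.4, 0, 0, 0, 1],
  [-2.8, 0, 0, 0, 1],
  [-3.2, 0, 0, 0, 1],
  [-3.6, 0, 0, 0, 1],
  [-4.0, 0, 0, 0, 1],
  [-4.4, 0, 0, 0, 1],
])

```text
t: 11.55
eef_pos: [0.4677, 0.14, 0.0887]
tool_rot: [0.669, 0.743, 0.003, -0.0]
ft_force: [1.1, 5.1, -0.6]
finger_gap: 0.0212
```

```bash
python3 - <<'E'
from st import *
o,e=st();t=viewer.snapshot("top")
draw(t,polys(B,o["eef_pos"],e[2]-180)[4:],(290,170,450,250),5,"i.png")
E
```

```text
t 11.55 tcp box [[-2.682e-01  2.000e-04  8.870e-02]] face x -0.0582 e [179.79  -0.22  96.04] F feed/lat/z [-4.94  1.65 -0.57] M [ 0.94 -0.35  0.47] 0.0212
```

View pics/i.png

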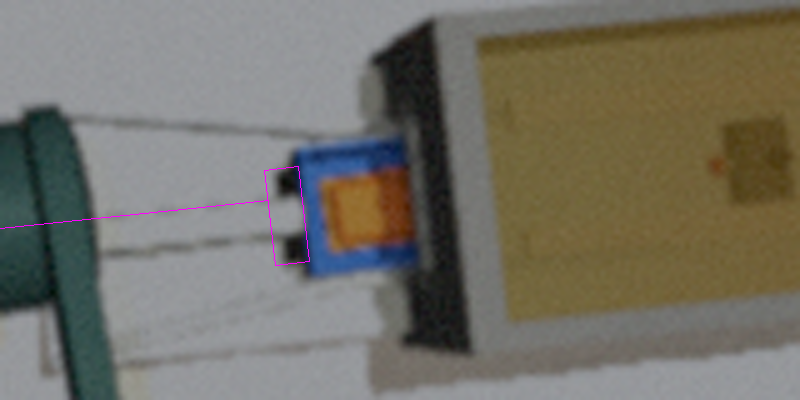

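The carrier is straight and its nose is pushing through the flap (crop 415,200). The red pad shows through the window at (717,165). Continuing.

>>> move_arm([
  [-0.4, 0, 0, 0, 1],
  [-0.9, 0, 0, 0, 1],
  [-1.4, 0, 0, 0, 1],
  [-1.9, 0, 0, 0, 1],
  [-2.4, 0, 0, 0, 1],
  [-2.9, 0, 0, 0, 1],
  [-3.4, 0, 0, 0, 1],
  [-3.9, 0, 0, 0, 1],
  [-4.4, 0, 0, 0, 1],
  [-4.9, 0, 0, 0, 1],
  [-5.4, 0, 0, 0, 1],
  [-5.8, 0, 0, 0, 1],
])

```text
t: 13.1
eef_pos: [0.4736, 0.082, 0.0885]
tool_rot: [0.669, 0.743, 0.002, -0.0]
ft_force: [2.1, 5.7, 0.6]
finger_gap: 0.0209
```

```bash
python3 - <<'E'
from st import *
st()
E
```

```text
t 13.1 tcp box [[-2.099e-01 -1.000e-04  8.850e-02]] face x 0.0001 e [179.83  -0.23  96.02] F feed/lat/z [-5.4   2.72  0.57] M [ 0.93 -0.35  0.4 ] 0.0209
```

>>> move_arm([
  [-0.4, 0.05, 0, 0, 1],
  [-0.9, 0.1, 0, 0, 1],
  [-1.4, 0.15, 0, 0, 1],
  [-1.9, 0.15, 0, 0, 1],
  [-2.4, 0.15, 0, 0, 1],
  [-2.9, 0.15, 0, 0, 1],
  [-3.4, 0.15, 0, 0, 1],
  [-3.9, 0.15, 0, 0, 1],
  [-4.3, 0.15, 0, 0, 1],
  [-4.6, 0.15, 0, 0, 1],
  [-4.9, 0.15, 0, 0, 1],
  [-5.2, 0.15, 0, 0, 1],
])

```text
t: 14.6
eef_pos: [0.4805, 0.0303, 0.0883]
tool_rot: [0.669, 0.743, 0.002, -0.001]
ft_force: [-0.7, 4.1, -0.3]
finger_gap: 0.0214
```

```bash
python3 - <<'E'
from st import *
st()
E
```

```text
t 14.6 tcp box [[-0.1578  0.0014  0.0883]] face x 0.0522 e [179.83  -0.23  96.03] F feed/lat/z [-4.16 -0.24 -0.26] M [ 0.62  0.09 -0.03] 0.0214
```

>>> move_arm([
  [-0.2, 0, 0, 0, 1],
  [-0.4, 0, 0, 0, 1],
  [-0.6, 0, 0, 0, 1],
  [-0.8, 0, 0, 0, 1],
  [-1.0, 0, 0, 0, 1],
  [-1.1, 0, 0, 0, 1],
  [-1.2, 0, 0, 0, 1],
  [-1.3, 0, 0, 0, 1],
  [-1.4, 0, 0, 0, 1],
])

```text
t: 15.72
eef_pos: [0.482, 0.0163, 0.0882]
tool_rot: [0.669, 0.743, 0.002, -0.001]
ft_force: [-0.6, 1.8, -4.7]
finger_gap: 0.0208
```

```bash
python3 - <<'E'
from st import *
st()
E
```

```text
t 15.72 tcp box [[-0.1437  0.0014  0.0882]] face x 0.0663 e [179.83  -0.23  96.03] F feed/lat/z [-1.85 -0.44 -4.75] M [0.88 0.12 0.  ] 0.0208
```

>>> move_arm([
  [-0.1, 0, 0, 0, 1],
  [-0.2, 0, 0, 0, 1],
  [-0.3, 0, 0, 0, 1],
  [-0.4, 0, 0, 0, 1],
  [-0.5, 0, 0, 0, 1],
])

```text
t: 16.35
eef_pos: [0.4825, 0.0112, 0.0882]
tool_rot: [0.669, 0.743, 0.002, -0.001]
ft_force: [-0.0, 1.9, -4.1]
finger_gap: 0.0209
```

```bash
python3 - <<'E'
from st import *
st()
E
```

```text
t 16.35 tcp box [[-0.1386  0.0014  0.0882]] face x 0.0714 e [179.83  -0.23  96.03] F feed/lat/z [-1.92  0.19 -4.14] M [0.9  0.09 0.07] 0.0209
```

>>> move_arm([
  [-0.1, 0, 0, 0, 1],
  [-0.2, 0, 0, 0, 1],
  [-0.3, 0, 0, 0, 1],
  [-0.4, 0, 0, 0, 1],
])

```text
t: 16.85
eef_pos: [0.483, 0.0072, 0.0882]
tool_rot: [0.669, 0.743, 0.002, -0.001]
ft_force: [0.4, 2.8, -5.0]
finger_gap: 0.0208
```

>>> move_arm([
  [-0.1, 0, 0, 0, 1],
  [-0.2, 0, 0, 0, 1],
  [-0.3, 0, 0, 0, 1],
])

```text
t: 17.23
eef_pos: [0.4833, 0.0042, 0.0881]
tool_rot: [0.669, 0.743, 0.002, -0.001]
ft_force: [0.4, 2.2, -4.0]
finger_gap: 0.0211
```

```bash
python3 - <<'E'
from st import *
st()
E
```

```text
t 17.23 tcp box [[-0.1315  0.0014  0.0881]] face x 0.0785 e [179.84  -0.23  96.03] F feed/lat/z [-2.15  0.6  -4.02] M [0.85 0.08 0.02] 0.0211
```

>>> move_arm([
  [-0.1, 0, 0, 0, 1],
  [-0.2, 0, 0, 0, 1],
  [-0.3, 0, 0, 0, 1],
])

```text
t: 17.6
eef_pos: [0.4836, 0.0011, 0.0881]
tool_rot: [0.669, 0.743, 0.002, -0.001]
ft_force: [-0.9, 1.4, -3.9]
finger_gap: 0.0209
```

```bash
python3 - <<'E'
from st import *
st()
E
```

```text
t 17.6 tcp box [[-0.1284  0.0014  0.0881]] face x 0.0816 e [179.84  -0.23  96.03] F feed/lat/z [-1.53 -0.7  -3.92] M [ 0.85  0.06 -0.01] 0.0209
```

>>> move_arm([
  [-0.1, 0, 0, 0, 1],
  [-0.2, 0, 0, 0, 1],
  [-0.3, 0, 0, 0, 1],
])

```text
t: 17.98
eef_pos: [0.4839, -0.002, 0.0881]
tool_rot: [0.669, 0.743, 0.002, -0.001]
ft_force: [-0.2, 2.1, -4.5]
finger_gap: 0.0207
```

```bash
python3 - <<'E'
from st import *
st()
E
```

```text
t 17.98 tcp box [[-0.1254  0.0014  0.0881]] face x 0.0846 e [179.84  -0.23  96.03] F feed/lat/z [-2.07 -0.01 -4.49] M [0.92 0.1  0.01] 0.0207
```

>>> move_arm([
  [-0.1, 0, 0, 0, 1],
  [-0.2, 0, 0, 0, 1],
])

```text
t: 18.23
eef_pos: [0.4841, -0.004, 0.0881]
tool_rot: [0.669, 0.743, 0.002, -0.001]
ft_force: [-1.0, 2.0, -4.1]
finger_gap: 0.0209
```

>>> move_arm([
  [-0.1, 0, 0, 0, 1],
  [-0.2, 0, 0, 0, 1],
])

```text
t: 18.48
eef_pos: [0.4843, -0.0061, 0.0881]
tool_rot: [0.669, 0.743, 0.002, -0.001]
ft_force: [-0.5, 2.2, -3.8]
finger_gap: 0.0209
```

Face at about 0.089; no rise yet.

>>> move_arm([
  [-0.1, 0, 0, 0, 1],
  [-0.2, 0, 0, 0, 1],
])

```text
t: 18.73
eef_pos: [0.4845, -0.0081, 0.0881]
tool_rot: [0.669, 0.743, 0.002, -0.001]
ft_force: [-0.1, 2.1, -3.9]
finger_gap: 0.0207
```

>>> move_arm([
  [-0.1, 0, 0, 0, 1],
  [-0.2, 0, 0, 0, 1],
])

```text
t: 18.98
eef_pos: [0.4847, -0.0102, 0.0881]
tool_rot: [0.669, 0.743, 0.002, -0.001]
ft_force: [0.3, 2.8, -3.2]
finger_gap: 0.0206
```

>>> move_arm([
  [-0.1, 0, 0, 0, 1],
  [-0.2, 0, 0, 0, 1],
])

```text
t: 19.23
eef_pos: [0.4849, -0.012, 0.0881]
tool_rot: [0.669, 0.743, 0.003, -0.001]
ft_force: [-0.6, 3.5, -4.0]
finger_gap: 0.0208
```

>>> move_arm([
  [-0.1, 0, 0, 0, 1],
  [-0.15, 0, 0, 0, 1],
  [-0.15, 0, 0, 0, 1],
])

```text
t: 19.6
eef_pos: [0.4851, -0.0132, 0.0881]
tool_rot: [0.669, 0.743, 0.003, -0.001]
ft_force: [-0.4, 4.8, -3.2]
finger_gap: 0.0207
```

```bash
python3 - <<'E'
from st import *
st()
t=viewer.snapshot("top"); st()
save(t,"j.png",(350,160,500,250),5)
E
```

```text
t 19.6 tcp box [[-0.1141  0.0014  0.0881]] face x 0.0959 e [179.84  -0.29  96.04] F feed/lat/z [-4.83  0.15 -3.2 ] M [1.19 0.13 0.01] 0.0207
t 19.65 tcp box [[-0.114   0.0014  0.0881]] face x 0.096 e [179.84  -0.29  96.03] F feed/lat/z [-5.42  0.42 -2.73] M [1.17 0.12 0.05] 0.0206
```

View pics/j.png

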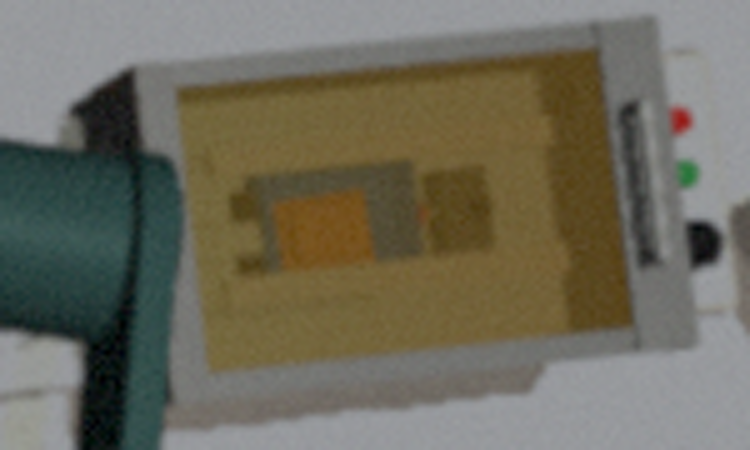

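Carrier at crop (335,215) is pressed against the red pad at (423,212). The force has risen about 3 N over sliding friction, so the pad is pressed about 3.8 mm. I'll draw back slowly.

>>> move_arm([
  [0.03, 0, 0, 0, 1],
  [0.06, 0, 0, 0, 1],
  [0.1, 0, 0, 0, 1],
  [0.14, 0, 0, 0, 1],
  [0.18, 0, 0, 0, 1],
  [0.22, 0, 0, 0, 1],
  [0.26, 0, 0, 0, 1],
  [0.32, 0, 0, 0, 1],
  [0.4, 0, 0, 0, 1],
  [0.5, 0, 0, 0, 1],
  [0.7, 0, 0, 0, 1],
  [0.9, 0, 0, 0, 1],
])

```text
t: 21.15
eef_pos: [0.4842, -0.0042, 0.0882]
tool_rot: [0.669, 0.743, 0.003, -0.001]
ft_force: [0.4, -1.8, -6.2]
finger_gap: 0.021
```

```bash
python3 - <<'E'
from st import *
st()
E
```

```text
t 21.15 tcp box [[-0.1232  0.0014  0.0882]] face x 0.0868 e [179.83  -0.29  96.04] F feed/lat/z [ 1.86  0.24 -6.18] M [ 0.23 -0.   -0.04] 0.021
```

>>> move_arm([
  [0.5, 0, 0, 0, 1],
  [1.2, 0, 0, 0, 1],
  [2, 0, 0, 0, 1],
  [3, 0, 0, 0, 1],
  [4, 0, 0, 0, 1],
  [5, 0, 0, 0, 1],
  [6, 0, 0, 0, 1],
  [6.6, 0, 0, 0, 1],
  [7.2, 0, 0, 0, 1],
  [7.8, 0, 0, 0, 1],
  [8.4, 0, 0, 0, 1],
  [9.0, 0, 0, 0, 1],
])

```text
t: 22.65
eef_pos: [0.4749, 0.0854, 0.0889]
tool_rot: [0.669, 0.743, 0.003, -0.0]
ft_force: [-0.2, -0.0, -1.3]
finger_gap: 0.0208
```

```bash
python3 - <<'E'
from st import *
st()
E
```

```text
t 22.65 tcp box [[-0.2132  0.0016  0.0889]] face x -0.0032 e [179.8   -0.25  96.03] F feed/lat/z [-0.01 -0.22 -1.28] M [ 0.06 -0.01 -0.02] 0.0208
```

>>> move_arm([
  [1, 0, 0, 0, 1],
  [2.5, 0, 0, 0, 1],
  [4.5, 0, -0.5, 0, 1],
  [7, 0, -2, 0, 1],
  [9.5, 0, -4, 0, 1],
  [12, 0, -6, 0, 1],
  [14.5, 0, -8, 0, 1],
  [17, 0, -9.5, 0, 1],
  [19.5, 0, -10, 0, 1],
  [21.5, 0, -10, 0, 1],
  [22.7, 0, -10, 0, 1],
  [23, 0, -10, 0, 1],
])

```text
t: 24.15
eef_pos: [0.45, 0.3141, 0.1891]
tool_rot: [0.669, 0.744, 0.002, -0.001]
ft_force: [0.2, -0.4, -2.6]
finger_gap: 0.021
```

```bash
python3 - <<'E'
from st import *
o,e=st()
r=R.from_quat(o["tool_rot"]); d=np.array([.4298,.2599,.1869])-o["eef_pos"]
print(r.inv().apply(d)*100, "yaw", (e[2]-176.65)/10)
t=viewer.snapshot("top"); s=viewer.snapshot("scene")
save(s,"k1.png",(60,140,300,320),3)
for p in (t,s):
  for l in("carrier","flap","stop_pad"):print(l,[(round(x["score"],2),np.round(x["centre"])) for x in viewer.look_for(l,p)[:2]])
A=cv2.resize(t["frame"][160:250,340:500,::-1],(800,450),interpolation=cv2.INTER_CUBIC);cv2.imwrite("pics/k2.png",A)
E
```

```text
t 24.15 tcp box [[-0.4432  0.0008  0.1891]] face x -0.2332 e [179.87  -0.19  96.08] F feed/lat/z [ 0.41  0.14 -2.6 ] M [ 0.06 -0.01  0.  ] 0.021
[-5.17213367 -2.58630309  0.19835576] yaw -8.057175193782491
carrier []
flap [(0.54, array([371., 208.]))]
stop_pad []
carrier [(0.32, array([135., 237.])), (0.3, array([138., 185.]))]
flap []
stop_pad []
```

View pics/k2.png

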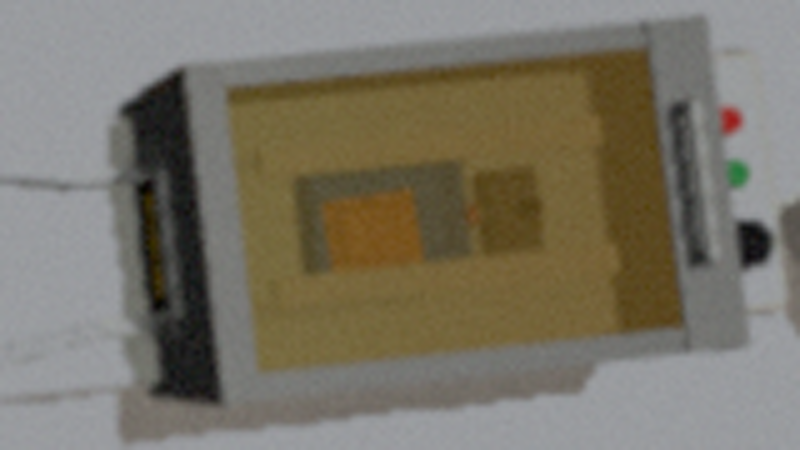

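The carrier at (383,215) still sits against the red pad (473,215), and the flap's yellow/black strip (152,245) looks as it did at the start, shut. Now I'll take the rod back over the rest.

>>> move_arm([
  [-0.3, -0.1, 0, -0.4, 1],
  [-0.8, -0.3, 0, -1.2, 1],
  [-1.4, -0.6, 0, -2.1, 1],
  [-2, -0.9, 0, -3, 1],
  [-2.6, -1.2, 0, -4, 1],
  [-3.3, -1.5, 0, -5, 1],
  [-4, -1.9, 0.1, -6, 1],
  [-4.6, -2.2, 0.2, -7, 1],
  [-5, -2.5, 0.2, -7.7, 1],
  [-5.17, -2.59, 0.2, -8.06, 1],
  [-5.17, -2.59, 0.2, -8.06, 1],
  [-5.17, -2.59, 0.2, -8.06, 1],
])

```text
t: 26.05
eef_pos: [0.4303, 0.2589, 0.1877]
tool_rot: [0.03, 1.0, 0.002, 0.001]
ft_force: [0.4, 0.5, -1.9]
finger_gap: 0.021
```

```bash
cat > bk.py <<'E'
from st import *
o,e=st()
r=R.from_quat(o["tool_rot"]); d=np.array([.4298,.2599,.0669])-o["eef_pos"]
print(o["eef_pos"],"to go",r.inv().apply(d)*100, "yaw", (e[2]-176.65)/10)
E
python3 bk.py; python3 - <<'E'
from h import *
s=viewer.snapshot("wrist"); save(s,"l.png",None,1.4)
E
```

```text
t 26.05 tcp box [[-0.3904 -0.0246  0.1877]] face x -0.1804 e [1.7973e+02 1.6000e-01 1.7651e+02] F feed/lat/z [-0.48  0.49 -1.87] M [0.05 0.11 0.06] 0.021
[0.43030377 0.25891453 0.18767437] to go [ 0.09059559  0.03813856 12.07754441] yaw -0.01368482261495103
```

View pics/l.png

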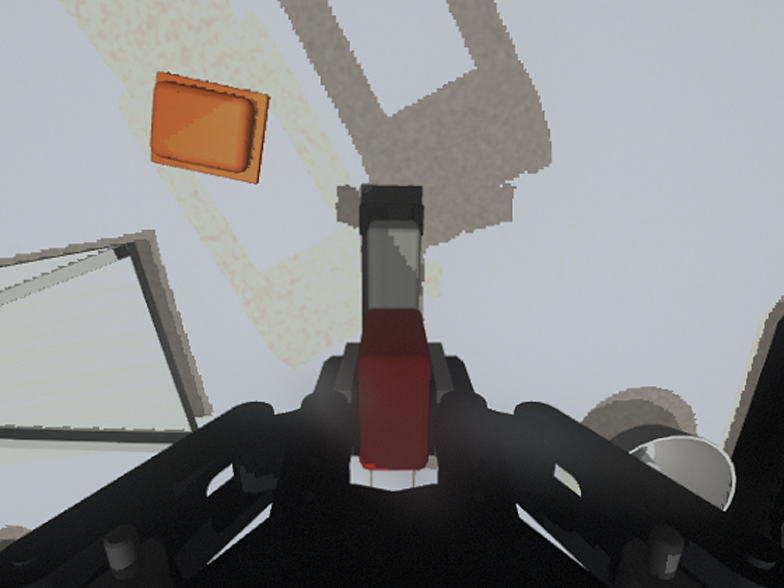

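The rest lies right under the rod (392,205), aligned. Lowering.

>>> move_arm([
  [0.09, 0.04, 2, -0.014, 1],
  [0.09, 0.04, 5, -0.014, 1],
  [0.09, 0.04, 8, -0.014, 1],
  [0.09, 0.04, 9.3, -0.014, 1],
  [0.09, 0.04, 9.5, -0.014, 1],
  [0.09, 0.04, 9.5, -0.014, 1],
])

```text
t: 26.85
eef_pos: [0.4305, 0.2602, 0.0938]
tool_rot: [0.029, 1.0, 0.003, 0.002]
ft_force: [0.6, 0.1, -1.5]
finger_gap: 0.0207
```

```bash
python3 bk.py
```

```text
t 26.85 tcp box [[-0.3917 -0.0243  0.0938]] face x -0.1817 e [179.67   0.27 176.67] F feed/lat/z [ 0.01  0.63 -1.47] M [-0.01  0.09 -0.02] 0.0207
[0.43048357 0.26024207 0.09382658] to go [ 0.07891487 -0.05341331  2.69205683] yaw 0.001766671561992439
```

>>> move_arm([
  [0.07, -0.05, 0.7, 0, 1],
  [0.07, -0.05, 1.4, 0, 1],
  [0.07, -0.05, 2.0, 0, 1],
  [0.07, -0.05, 2.4, 0, 1],
  [0.07, -0.05, 2.6, 0, 1],
  [0.07, -0.05, 2.68, 0, 1],
])

```text
t: 27.6
eef_pos: [0.4298, 0.2599, 0.067]
tool_rot: [0.029, 1.0, 0.003, 0.002]
ft_force: [-1.5, 0.0, 1.3]
finger_gap: 0.0211
```

```bash
python3 bk.py
```

```text
t 27.6 tcp box [[-0.3915 -0.025   0.067 ]] face x -0.1815 e [179.68   0.26 176.67] F feed/lat/z [-0.19 -1.44  1.32] M [-0.07  0.26 -0.03] 0.0211
[0.42984934 0.25990763 0.06697885] to go [ 0.00491681 -0.00109241  0.00785706] yaw 0.0019316444694737812
```

>>> move_arm([
  [0, 0, 0, 0, 3],
  [0, 0, 0, 0, 5],
  [0, 0, 0, 0, 8],
  [0, 0, 0, 0, 8.5],
  [0, 0, 0, 0, 8.5],
  [0, 0, -1, 0, 8.5],
  [0, 0, -3, 0, 8.5],
  [0, 0, -6, 0, 8.5],
  [0, 0, -9, 0, 8.5],
  [0, 0, -12, 0, 8.5],
  [0, 0, -12.5, 0, 8.5],
  [0, 0, -12.5, 0, 8.5],
])

```text
t: 29.1
eef_pos: [0.4291, 0.2592, 0.1918]
tool_rot: [0.029, 1.0, 0.003, 0.002]
ft_force: [-0.4, -0.2, -0.2]
finger_gap: 0.0848
```

```bash
python3 bk.py; python3 - <<'E'
from h import *
import pickle
s=viewer.snapshot("wrist");t=viewer.snapshot("top");c=viewer.snapshot("scene"); a,b=pickle.load(open("s.pkl","rb"))
A=cv2.resize(s["frame"][:,:,::-1],(400,300)); 
A2=cv2.resize(c["frame"][150:300,90:290,::-1],(400,300),interpolation=cv2.INTER_CUBIC)
C=cv2.resize(t["frame"][150:270,220:500,::-1],(800,300),interpolation=cv2.INTER_CUBIC)
cv2.imwrite("pics/m.png",np.vstack([np.hstack([A,A2]),C]))
hsv=cv2.cvtColor(s["frame"],cv2.COLOR_RGB2HSV)
m=((hsv[...,0]<6)|(hsv[...,0]>174))&(hsv[...,1]>130)&(hsv[...,2]>70)
print(cv2.connectedComponentsWithStats(m.astype(np.uint8))[2][1:])
E
```

```text
t 29.1 tcp box [[-0.3908 -0.0257  0.1918]] face x -0.1808 e [179.68   0.26 176.67] F feed/lat/z [ 0.14 -0.41 -0.25] M [-0.03  0.03 -0.  ] 0.0848
[0.42914955 0.25918122 0.19178284] to go [-4.93751436e-03  6.39681463e-03  1.24886579e+01] yaw 0.0015608704103755144
[[ 268  187   27   45 1111]]
```

View pics/m.png

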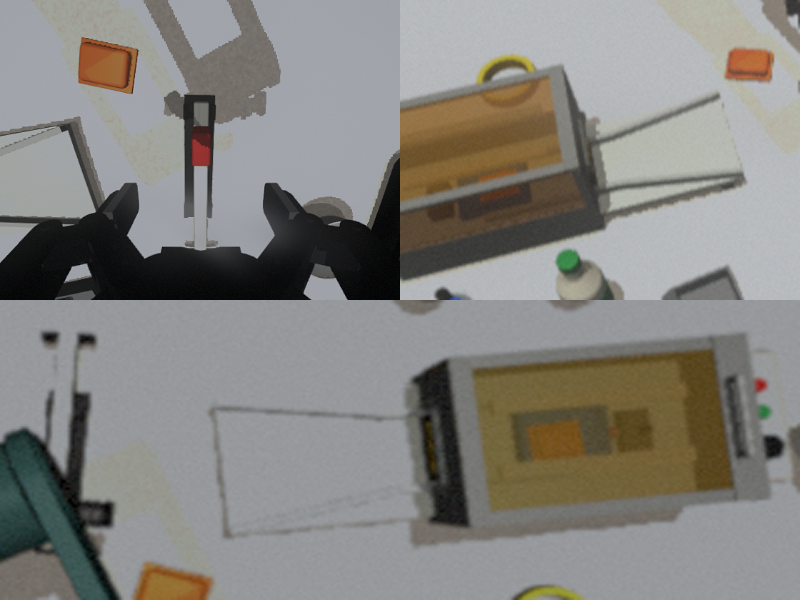

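The rod lies back in its rest (wrist 200,150; top 65,400), with the handle where it was at the start. The carrier with the lens is in the box against the stop (top 560,435), the infeed is empty, and the gripper is clear. Handing in.

```bash
python3 -c "
from workcell import ticket; print(ticket.finish_job())"
```

```text
the job is handed in; nothing more can be done
None
```

The job is done and handed in at about 29 s of the 69 s allowed. I slid the blue carrier with its lens through the flap using the red-handled rod. The stop made itself felt with the carrier's rear face about 92 mm inside the box. I pressed the pad in by an estimated 3.8 mm, with no push reading above about 5.5 N. Then I drew the rod out slowly, laid it back in its rest and let go.

**Last checks:**
- **Carrier:** the last pictures show the carrier with its lens against the red pad. How far the pad stayed pressed after the rod left was not measured.
- **Flap:** it looks as it did at the start. After the rod came out, the network found it in one view and missed it in the other, and it missed the carrier behind the amber window from the top. I judged both by eye.
- **Rod:** it went back to within 0.1 mm of the grasp pose. The wrist picture shows the handle within about 3 pixels of where it was.
- **Robot:** the gripper is open and clear, with the wrist force near zero.
- **Other things on the bench:** none were touched on purpose. Those in view in the last picture look unmoved, but I did not compare each one.

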